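Put the tape rolls away on the tape stand

ROBOT

A 6-joint arm with a two-finger parallel gripper is mounted at the origin on a cart in front of the work surface, level with it; the furniture and walls round the work are solid. World frame = base frame: x ahead of the robot, y to its left, z up, the work surface at z = 0. Lengths are in mm, angles in rad, forces in N, time in s.
With the tool pointing down it reaches from about 300 to 875 mm from the base axis. Payload 6.4 kg.
Tool frame: the origin (TCP) lies on the front face of the gripper's body, between the roots of the fingers; the fingertips stand 64 mm ahead of it and the grasp point (between the pads) lies 45 mm ahead of it; y points along the fingers, z is the direction in which the jaws open and shut, and the axes are right-handed (so a half turn about y gives the same grasp; the last joint's range is limited). The gripper opens to 88 mm and grips with 3 to 60 N. Pads are 18 mm wide; open, the fingers measure 123 mm over their backs; the gripper's body (75 mm by 187 mm) begins 45 mm behind the grasp point.
Start: joints at [1.034, 0.181, 1.607, -0, 1.354, -0.206], TCP at [186.749, 543.844, 302.714] pointing down, gripper open.
Joint ranges: [-2.99, 2.99], [-0.89, 2.07], [0.3, 2.58], [-1.14, 4.28], [0, 2.63], [-3.12, 3.12]. Speed limits (rad/s): [2.57, 2.57, 3.01, 3.14, 3.14, 3.14].

INTERFACE

Orientations are given as a rotation vector (axis times angle).
In Python, from rig import observe, camera, sign_off gives the robot as it stands.
- The arm moves only by the shell command python3 -m crank 'ROWS' [OPENING]. ROWS is a JSON object of lists of equal length, an entry for each row: "slide": the shift along the tool's x, y, z in mm, a list of three; "twist": the turn about the tool's y in degrees. A call has 1 to 12 rows; each row is the pose to reach, as a shift and turn from the pose commanded when the call began, along the tool's axes at that moment; what a row does not reach only later rows make up. A row lasts 1/8 s, in which the tool goes at most 62.5 mm and 10.7 degrees, less where a joint would pass 70% of its speed; a pose out of reach is approached as far as the arm can. A call with a gripper value outside its range is refused whole. OPENING is the opening, from 0 (shut) to 1 (fully open), set as the call begins (- or left out, the last holds). The fingers move at their own pace and stop on an object; the grip force is fixed at half the most. Time passes only in rows, so rows that repeat a pose let the fingers close. It gives the time, the measured TCP pose, the force and the opening at its end, in the units of the state.
- observe(): the state, without advancing time (a new reading comes with each control period).
- camera(name): name is "side" or "top" or "wrist"; returns a dict with "pixels" (384x512x3 uint8, red, green, blue), "mtx" (3x3 intrinsics, pixels), "k1" (the pictures are not rectified: a ray, as slopes to the right and down, at radius r is drawn at 1 + k1 r^2 times it, then the intrinsics apply), "R" (3x3) and "t" (3): a world point X has camera coordinates R X + t. Camera axes: x right, y down, z forward; pixel columns grow to the right and rows downward; lengths in mm; the calibration is good to about 2 mm. A picture is of the moment at which its call begins. There is no depth.
- sign_off(): hands the job in, once; it reports no verdict.
The state is a dict: "time_s": time; "joint_positions": joint angles; "qd": joint speeds; "effort": joint torques, N m; "position": TCP position; "orientation": TCP orientation; "wrist_force": force on the tool from outside, world axes, zero at the start; "wrist_torque": the same for the moment, N m; "width": finger opening in mm.
Only numpy, scipy, OpenCV 4.12 (cv2) and the standard library are available. Lean on these libraries where they do the work, as an engineer would, in place of code of your own. Each camera call takes 0.05 s, during which the arm holds its last target.

TASK

Put the blue and the yellow roll of tape away on the post of the tape stand in order of size: thread the bigger blue roll on first, right down to the foot, then the smaller yellow roll so that it lies flat on top of the blue one. The empty cardboard core is rubbish: leave it where it lies.

Things in the scene. Friction and masses are not known exactly. Their poses are not given: they have to be found in the camera images.
- tape_stand: Tape stand, fixed to the desk: a dark steel round foot 84 mm across and 8 mm high, with a thin bright steel post, 12 mm in diameter, standing upright in its middle. The post's top is 58 mm above the desk; its last 8 mm taper to 6 mm. Origin: centre of the underside of the foot, on the desk, on the post's axis; z up along the post.
- blue_roll: The bigger roll of tape: a blue ring 62 mm in outside diameter and 20 mm high on a brown cardboard core, with a round hole 30 mm in diameter right through; about 60 g, loose, lying flat on the desk. Origin: the middle of the ring, on the hole's axis, 10 mm above its underside; z along the hole.
- yellow_roll: The smaller roll of tape: a yellow ring 48 mm in outside diameter and 20 mm high on a brown cardboard core, with a round hole 30 mm in diameter right through; about 40 g, loose, lying flat on the desk. Origin: the middle of the ring, on the hole's axis, 10 mm above its underside; z along the hole.
- empty_core: An empty cardboard core, to be left alone: a thin plain brown ring 37 mm in outside diameter and 20 mm high, hole 30 mm, loose, lying flat on the desk. Origin: the middle of the ring, 10 mm above its underside; z along the hole.
There are look-alikes about, which are no part of the job. Several things have the shape of the yellow_roll; the one meant has the colours described above.

How it is judged:
By the outcome, as a careful person would: the job done as asked, in the order asked, and still so for the second after the job is handed in, with the robot touching nothing.
It also fails if it takes over 58 s, if anything falls off the work surface, if the arm or the gripper's body presses on something with over 40 N, if the wrist force passes 120 N, or if a joint passes its speed limit or range.

## Working session

There is one attempt and no reset: what is moved stays moved. The work goes in short steps, Python scripts to look and compute and a shell command to move; the robot and the scene stay as the last step left them, time stands still between calls to the robot, and variables do not carry over. Pictures are saved under pics/ and viewed, and the job is handed in when it is done.

```bash
mkdir -p pics; cat > h.py <<'E'
import numpy as np, cv2
from rig import observe, camera
from scipy.spatial.transform import Rotation as Ro
def snap(n,f):
    c=camera(n); cv2.imwrite('pics/'+f,c['pixels'][:,:,::-1]); return c
def ray(c,uv):
    K=np.array(c['mtx']);k=c['k1']
    d=np.array([(uv[0]-K[0,2])/K[0,0],(uv[1]-K[1,2])/K[1,1]]);s=d.copy()
    for _ in range(20): s=d/(1+k*(s@s))
    R=np.array(c['R']);t=np.array(c['t']).ravel()
    return -R.T@t, R.T@np.array([s[0],s[1],1])
def onz(c,uv,z):
    o,d=ray(c,uv); return o+d*(z-o[2])/d[2]
def proj(c,X):
    p=np.array(c['R'])@X+np.array(c['t']).ravel(); s=p[:2]/p[2]; s=s*(1+c['k1']*(s@s)); K=np.array(c['mtx'])
    return s*[K[0,0],K[1,1]]+K[:2,2]
E
python3 - <<'E'
from h import *
o=observe();print(o)
print(Ro.from_rotvec(o['orientation']).as_matrix().round(3))
for n in('side','top','wrist'):
    c=snap(n,n+'0.png');print(n,ray(c,(256,192)),c['k1'])
E
```

```text
{'time_s': 0.0, 'joint_positions': array([ 1.03376239e+00,  1.81485097e-01,  1.60798590e+00, -1.14416875e-05,
        1.35377843e+00, -2.06292849e-01]), 'qd': array([ 1.53832986e-04,  1.69586750e-03,  3.18304396e-04,  5.82715334e-05,
        1.21482522e-03, -2.18878298e-04]), 'effort': array([ 2.15044252e-03, -4.33874488e+01, -3.41848969e+01,  7.05322553e-02,
        3.85128753e-02, -1.26049745e-04]), 'position': array([186.49317462, 543.4779697 , 301.8521822 ]), 'orientation': array([-1.55671919,  0.26006876, -0.25913631]), 'wrist_force': array([ 0.49194799, -0.30382125, -0.81194732]), 'wrist_torque': array([-0.03099418,  0.04926927,  0.02146452]), 'width': 88.2035748116385}
[[ 0.946 -0.001  0.325]
 [-0.325 -0.001  0.946]
 [-0.    -1.    -0.002]]
side (array([195.19630346, 741.86883108, 572.33541368]), array([ 0.38921153, -0.74965585, -0.53563157])) -0.08009395816108716
top (array([ 442.39131147,   27.53690455, 1024.10597314]), array([ 0.11815545, -0.01929654, -0.99291316])) 1.8694157947783996e-05
wrist (array([111.43702305, 569.83322899, 384.21459852]), array([ 0.30426626, -0.10227196, -0.94719019])) 0.020475171637350447
```

View pics/top0.png

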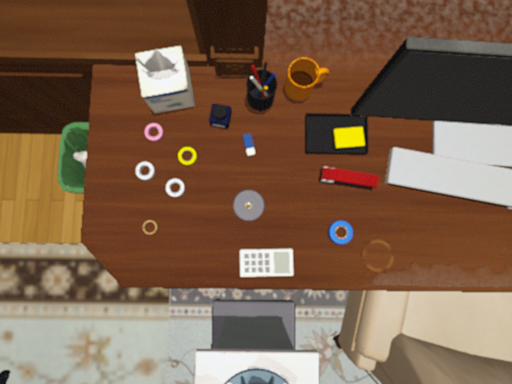

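View pics/side0.png

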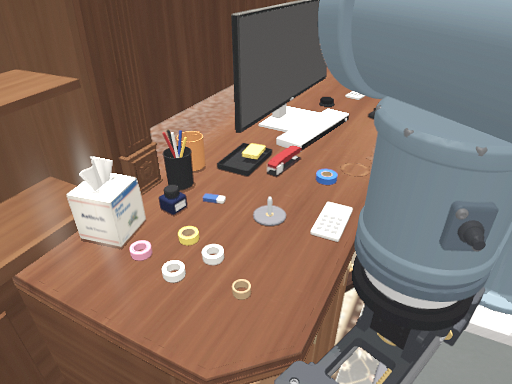

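View pics/wrist0.png

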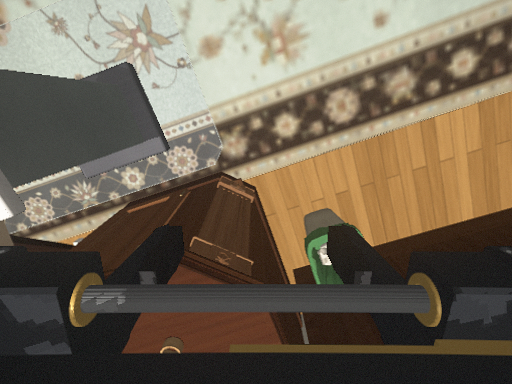

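Top view: blue roll (341,232), yellow roll (187,156), stand foot (249,205), core (150,227), and white and pink rings as look-alikes. The yellow sticky pad at (349,137) isn't a ring. Next I'll measure their positions.

```bash
cat > m.py <<'E'
from h import *
def blobs(c,kind):
    hsv=cv2.cvtColor(c['pixels'],cv2.COLOR_RGB2HSV)
    rng={'blue':((100,130,90),(120,255,255)),'yellow':((25,120,110),(34,255,255)),'foot':((0,0,80),(179,50,190))}[kind]
    m=cv2.inRange(hsv,*[np.array(x) for x in rng])
    cs,_=cv2.findContours(m,cv2.RETR_EXTERNAL,cv2.CHAIN_APPROX_NONE)
    return [k for k in cs if cv2.contourArea(k)>60]
if __name__=='__main__':
  for n in('top','side'):
    c=camera(n)
    for kind,z in(('blue',20),('yellow',20),('foot',8)):
        for k in blobs(c,kind):
            e=cv2.fitEllipse(k); p=onz(c,e[0],z if n=='top' else z/2)
            if not(150<p[0]<900 and abs(p[1])<500):continue
            P=np.array([onz(c,q[0].astype(float),z)[:2] for q in k]);(cx,cy),r=cv2.minEnclosingCircle(P.astype(np.float32))
            print(n,kind,np.round(e[0],1),p.round(1),'enc',round(cx,1),round(cy,1),'d',round(2*r,1),cv2.contourArea(k))
E
python3 m.py
```

```text
top blue [340.3 232. ] [ 459.1 -216.    20. ] enc 459.7 -215.7 d 63.9 417.0
top blue [247.7 140.6] [701.9  32.6  20. ] enc 702.3 33.0 d 37.1 73.5
top yellow [186.9 155.5] [657.9 195.8  20. ] enc 657.7 195.9 d 53.0 269.0
top yellow [348.8 136.8] [ 717.5 -243.    20. ] enc 717.7 -242.9 d 96.0 589.5
top foot [188.8 338.1] [182.9 175.2   8. ] enc 170.3 174.0 d 998.5 25131.5
top foot [248.3 205. ] [527.8  28.1   8. ] enc 528.0 27.9 d 84.1 725.0
top foot [163.6  75.4] [888.2 271.3   8. ] enc 866.9 252.9 d 184.0 797.5
side blue [326.2 176.4] [ 458.8 -217.1   10. ] enc 451.6 -200.8 d 86.0 140.5
side yellow [188.2 239.7] [648.5 210.2  10. ] enc 643.4 216.4 d 44.2 68.0
side foot [370.4 371. ] [190.7 345.1   4. ] enc 191.6 350.5 d 63.5 286.0
side foot [348.8 361. ] [228.1 342.7   4. ] enc 231.7 366.4 d 229.0 2648.5
side foot [132.9 217.7] [830.5 198.7   4. ] enc 826.6 203.1 d 68.5 72.5
side foot [121.4 208.9] [885.5 183.    4. ] enc 877.5 189.2 d 65.5 76.0
```

```bash
cat > go.py <<'E'
import sys
from h import *
o=observe();M=Ro.from_rotvec(o['orientation']).as_matrix()
T=np.array([float(v) for v in sys.argv[1:4]])
print('t',round(o['time_s'],2),'pos',o['position'].round(1),'w',round(o['width'],1),'F',o['wrist_force'].round(1),'slide',(M.T@(T-o['position'])).round(1),'\n',M.round(3).tolist(),o['joint_positions'].round(2))
E
python3 go.py 459.5 -216 160
```

```text
t 0.25 pos [186.6 543.7 302.3] w 88.7 F [-0.1 -0.5  0.5] slide [ 504.8  142.7 -629.7] 
 [[0.946, -0.0, 0.325], [-0.325, -0.001, 0.946], [-0.0, -1.0, -0.001]] [ 1.03  0.18  1.61 -0.    1.35 -0.21]
```

```bash
python3 -m crank '{"slide":[[505,140,-630],[505,140,-630],[505,140,-630],[505,140,-630],[505,140,-630],[505,140,-630],[505,140,-630],[505,140,-630],[505,140,-630],[505,140,-630],[505,140,-630],[505,140,-630]],"twist":[0,0,0,0,0,0,0,0,0,0,0,0]}' 1
python3 go.py 459.5 -216 160
```

```text
time_s: 1.75
position: [437.0, -153.9, 174.4]
orientation: [-1.555, 0.26, -0.261]
wrist_force: [0.4, -0.3, 0.5]
width: 87.9
t 1.75 pos [ 437.  -153.9  174.4] w 87.9 F [ 0.4 -0.3  0.5] slide [ 41.5  14.4 -51.4] 
 [[0.946, 0.001, 0.326], [-0.326, -0.0, 0.946], [0.001, -1.0, -0.0]] [-0.6   0.1   1.99  0.    1.06 -1.84]
```

```bash
python3 -m crank '{"slide":[[41,14,-51],[41,14,-51],[41,14,-51]],"twist":[0,0,0]}'
python3 go.py 459.5 -216 160; python3 - <<'E'
from h import *
snap('wrist','w1.png');snap('side','s1.png')
E
```

```text
time_s: 2.12
position: [458.3, -212.8, 160.1]
orientation: [-1.554, 0.261, -0.259]
wrist_force: [0.3, -0.7, -0.3]
width: 88.1
t 2.12 pos [ 458.3 -212.8  160.1] w 88.1 F [ 0.3 -0.7 -0.3] slide [ 2.1  0.1 -2.6] 
 [[0.946, -0.001, 0.326], [-0.326, 0.001, 0.946], [-0.002, -1.0, 0.001]] [-0.67  0.21  1.89  0.    1.04 -1.91]
```

View pics/w1.png

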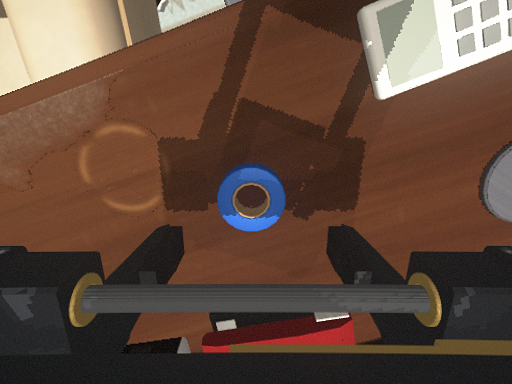

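View pics/s1.png

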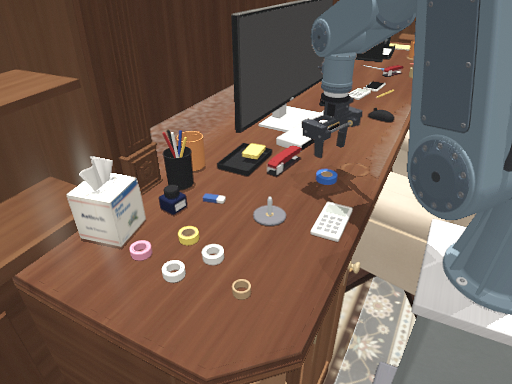

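Wrist view: the blue roll is at (251,199), between the fingers. The stapler is at the bottom edge and the calculator at upper right. I'll check the roll's position from this camera.

```bash
python3 - <<'E'
from m import *
c=camera('wrist')
for k in blobs(c,'blue'):
    P=np.array([onz(c,q[0].astype(float),20)[:2] for q in k]);(cx,cy),r=cv2.minEnclosingCircle(P.astype(np.float32))
    print(cv2.fitEllipse(k),onz(c,cv2.fitEllipse(k)[0],18),cx,cy,2*r)
    print(onz(c,(251.5,199),20))
E
python3 go.py 459.5 -216 67
```

```text
((249.81784057617188, 197.0342254638672), (66.78767395019531, 67.29048919677734), 9.798696517944336) [ 458.37652865 -216.31767278   18.        ] 458.599609375 -216.358642578125 64.28782653808594
[ 459.95103736 -215.24071432   20.        ]
t 2.27 pos [ 458.6 -211.7  160.9] w 87.8 F [-0.6  0.1 -0.1] slide [ 2.2 93.9 -3.7] 
 [[0.946, 0.0, 0.323], [-0.323, 0.0, 0.946], [0.0, -1.0, 0.0]] [-0.67  0.21  1.89  0.    1.04 -1.91]
```

```bash
python3 -m crank '{"slide":[[2,30,-4],[2,60,-4],[2,80,-4],[2,90,-4],[2,93,-4],[2,93,-4]],"twist":[0,0,0,0,0,0]}'
python3 go.py 458.8 -216 67
```

```text
time_s: 3.02
position: [459.8, -217.6, 68.3]
orientation: [-1.556, 0.258, -0.26]
wrist_force: [0.2, 0.3, 0.8]
width: 88.2
t 3.02 pos [ 459.8 -217.6   68.3] w 88.2 F [0.2 0.3 0.8] slide [-1.5  1.3  1.2] 
 [[0.946, 0.001, 0.324], [-0.324, -0.001, 0.946], [0.001, -1.0, -0.0]] [-0.68  0.38  1.91 -0.    0.85 -1.92]
```

```bash
python3 -m crank '{"slide":[[0,0,0],[0,0,0],[0,0,0],[0,0,0],[0,0,0],[0,0,0]],"twist":[0,0,0,0,0,0]}' 0.5
python3 go.py 459 -216 155
```

```text
time_s: 3.78
position: [459.6, -217.7, 67.9]
orientation: [-1.555, 0.259, -0.26]
wrist_force: [-0.6, 0.1, 6.6]
width: 61.3
t 3.77 pos [ 459.6 -217.7   67.9] w 61.3 F [-0.6  0.1  6.6] slide [ -1.1 -87.1   1.4] 
 [[0.946, 0.0, 0.325], [-0.325, -0.0, 0.946], [0.0, -1.0, -0.0]] [-0.68  0.39  1.91  0.    0.85 -1.92]
```

```bash
python3 -m crank '{"slide":[[0,-15,0],[0,-45,0],[0,-90,0],[0,-90,0],[0,-90,0]],"twist":[0,0,0,0,0]}'
python3 go.py 528 28 155;  python3 - <<'E'
from h import *
snap('wrist','w2.png')
E
```

```text
time_s: 4.4
position: [459.1, -217.4, 157.5]
orientation: [-1.555, 0.26, -0.259]
wrist_force: [0.0, -0.4, -0.4]
width: 61.6
t 4.4 pos [ 459.1 -217.4  157.5] w 61.6 F [ 0.  -0.4 -0.4] slide [-14.5   2.5 254.4] 
 [[0.946, -0.0, 0.325], [-0.325, 0.0, 0.946], [-0.0, -1.0, 0.0]] [-0.68  0.22  1.89 -0.    1.04 -1.92]
```

View pics/w2.png

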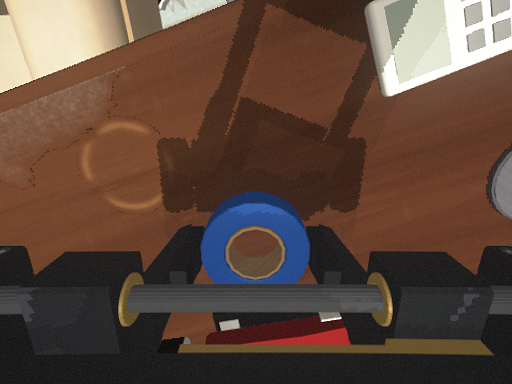

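The blue roll is held, with its hole at (255,252) in the wrist view. Now I'll check where the hole sits relative to the TCP, and cross-check the post position.

```bash
python3 - <<'E'
from m import *
o=observe();c=camera('wrist')
for k in blobs(c,'blue'): print('bb',cv2.boundingRect(k))
print('hole',onz(c,(255.5,252),109.6),o['position'])
c=camera('side');print(proj(c,np.array([528,28,8.])),proj(c,np.array([528,28,58.])))
i=c['pixels'][:,:,::-1];cv2.imwrite('pics/sz.png',cv2.resize(i[170:240,220:320],None,fx=7,fy=7,interpolation=cv2.INTER_NEAREST))
c=camera('top');print(proj(c,np.array([528,28,8.])),proj(c,np.array([528,28,58.])))
i=c['pixels'][:,:,::-1];cv2.imwrite('pics/tz.png',cv2.resize(i[180:230,220:280],None,fx=10,fy=10,interpolation=cv2.INTER_NEAREST))
E
```

```text
bb (200, 192, 110, 92)
hole [ 458.27895879 -216.23711701  109.6       ] [ 458.76655763 -217.09312046  156.80104322]
[269.19692834 213.65254591] [269.57156701 197.2219816 ]
[248.30141608 204.92434414] [248.31933086 203.28078797]
```

View pics/sz.png

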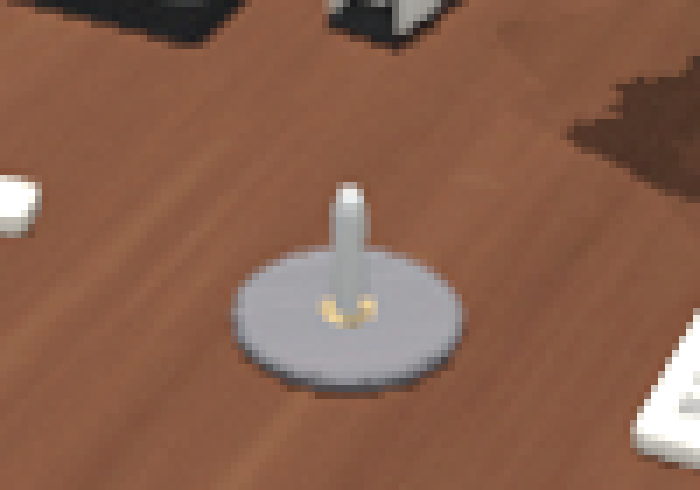

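View pics/tz.png

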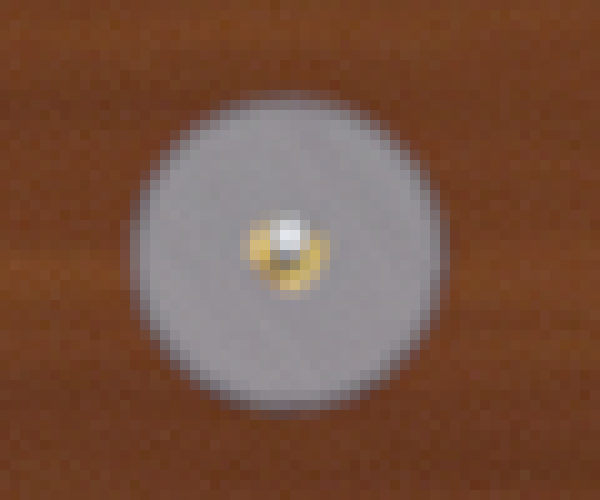

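Pixel positions predicted for a post at (528,28) match both crops to within a pixel: side top at (269.9,197.1), and the top-view tip.

```bash
python3 -m crank '{"slide":[[-14,0,60],[-14,0,120],[-14,0,180],[-14,0,230],[-14,0,254],[-14,0,254],[-14,0,254]],"twist":[0,0,0,0,0,0,0]}'
python3 go.py 528.3 27.5 75.5;  python3 - <<'E'
from h import *
c=snap('wrist','w3.png');print(proj(c,np.array([528,28,58.])))
snap('side','s3.png')
E
```

```text
time_s: 5.48
position: [528.1, 26.7, 156.9]
orientation: [-1.556, 0.261, -0.258]
wrist_force: [-0.6, -0.0, -0.8]
width: 61.2
t 5.47 pos [528.1  26.7 156.9] w 61.2 F [-0.6 -0.  -0.8] slide [ 0.  81.4  0.8] 
 [[0.946, -0.002, 0.325], [-0.325, -0.0, 0.946], [-0.001, -1.0, -0.001]] [-0.17  0.26  1.83 -0.    1.05 -1.41]
[256.2217003 214.7745122]
```

View pics/w3.png

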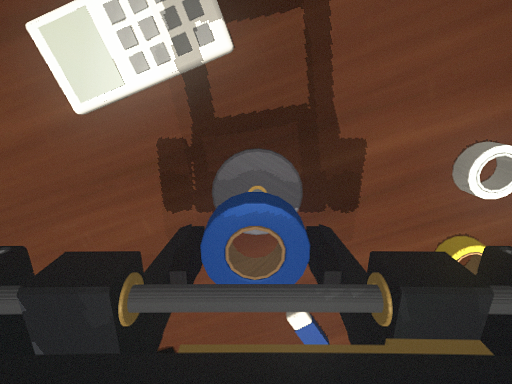

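View pics/s3.png

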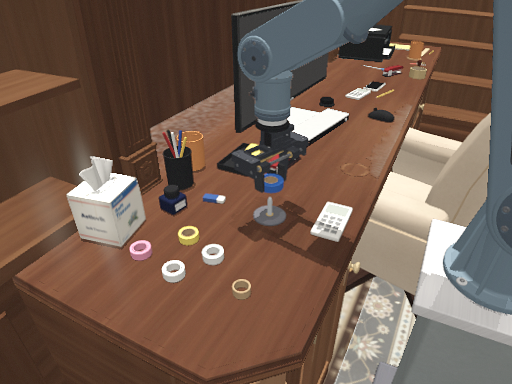

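The blue roll hangs right above the post in the side view (271,183 over 270,205). Now I'll lower it.

```bash
python3 -m crank '{"slide":[[0,20,1],[0,35,1],[0,50,1],[0,62,1],[0,70,1],[0,76,1],[0,80,1],[0,80,1]],"twist":[0,0,0,0,0,0,0,0]}'
python3 go.py 528.3 27.5 75.9
```

```text
time_s: 6.58
position: [529.0, 28.2, 77.5]
orientation: [-1.555, 0.26, -0.259]
wrist_force: [0.3, 0.4, -0.2]
width: 60.9
t 6.58 pos [529.   28.2  77.5] w 60.9 F [ 0.3  0.4 -0.2] slide [-0.4  1.6 -0.9] 
 [[0.946, -0.0, 0.325], [-0.325, 0.0, 0.946], [-0.0, -1.0, -0.0]] [-0.17  0.4   1.85  0.    0.89 -1.41]
```

```bash
python3 -m crank '{"slide":[[0,1,0],[0,1.5,0],[0,1.5,0]],"twist":[0,0,0]}'; python3 -m crank '{"slide":[[0,0,0],[0,0,0],[0,0,0],[0,0,0]],"twist":[0,0,0,0]}' 1;  python3 -m crank '{"slide":[[0,-20,0],[0,-60,0],[0,-90,0],[0,-90,0],[0,-90,0]],"twist":[0,0,0,0,0]}'
python3 go.py 658 196 165;  python3 - <<'E'
from m import *
c=snap('side','s4.png');i=c['pixels'][:,:,::-1];cv2.imwrite('pics/sz4.png',cv2.resize(i[150:240,210:330],None,fx=6,fy=6,interpolation=cv2.INTER_NEAREST))
snap('wrist','w4.png')
E
```

```text
time_s: 6.95
position: [529.1, 28.1, 76.2]
orientation: [-1.555, 0.259, -0.26]
wrist_force: [0.2, 0.5, -0.9]
width: 61.4
time_s: 7.45
position: [529.0, 28.2, 76.1]
orientation: [-1.555, 0.26, -0.26]
wrist_force: [0.0, 0.3, 1.1]
width: 88.4
time_s: 8.07
position: [528.5, 28.2, 165.3]
orientation: [-1.555, 0.26, -0.259]
wrist_force: [0.2, 0.1, 0.3]
width: 88.0
t 8.07 pos [528.5  28.2 165.3] w 88.0 F [0.2 0.1 0.3] slide [6.800e+01 2.000e-01 2.008e+02] 
 [[0.946, -0.001, 0.325], [-0.325, 0.0, 0.946], [-0.001, -1.0, -0.0]] [-0.17  0.25  1.83 -0.    1.06 -1.41]
```

View pics/sz4.png

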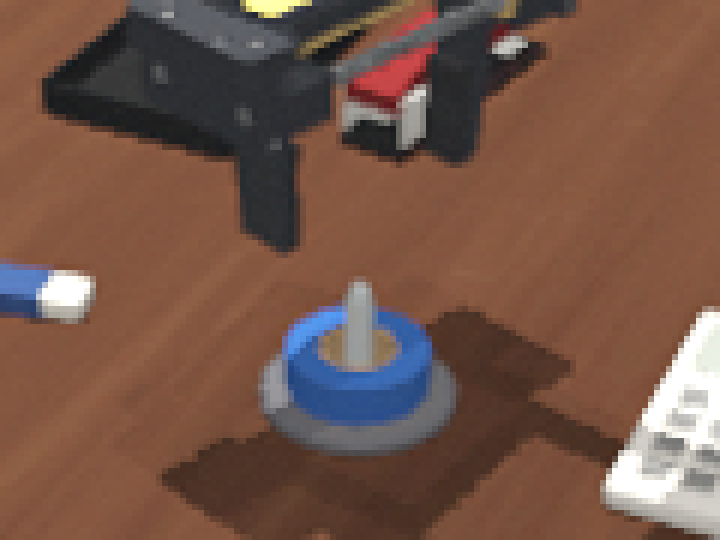

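View pics/w4.png

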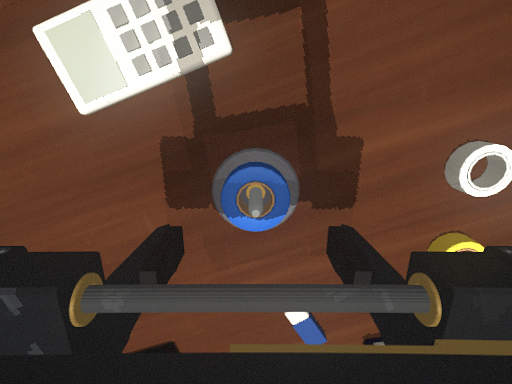

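Blue is flat on the foot with the post through it (crop 360,350). Next, the yellow roll.

```bash
python3 -m crank '{"slide":[[20,0,58],[40,0,115],[60,0,170],[68,0,200],[68,0,200],[68,0,200]],"twist":[0,0,0,0,0,0]}'
python3 - <<'E'
from m import *
c=snap('wrist','w5.png')
for k in blobs(c,'yellow'):
    P=np.array([onz(c,q[0].astype(float),20)[:2] for q in k]);(cx,cy),r=cv2.minEnclosingCircle(P.astype(np.float32))
    print(cv2.fitEllipse(k)[0],onz(c,cv2.fitEllipse(k)[0],20),cx,cy,2*r)
E
python3 go.py 658 196 69

```

```text
time_s: 8.93
position: [657.3, 194.6, 164.5]
orientation: [-1.556, 0.262, -0.257]
wrist_force: [0.4, -0.3, 0.1]
width: 87.9
(257.9135437011719, 196.3063201904297) [659.09308588 196.90434691  20.        ] 659.8062744140625 196.5428466796875 46.94877624511719
t 8.97 pos [657.3 194.3 164.9] w 88.0 F [0.3 0.4 0.1] slide [ 0.3 95.9  2. ] 
 [[0.946, -0.002, 0.325], [-0.325, -0.001, 0.946], [-0.002, -1.0, -0.001]] [ 0.11  0.56  1.4  -0.    1.19 -1.12]
```

View pics/w5.png

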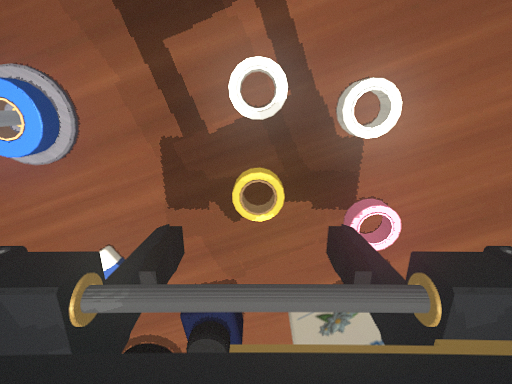

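Yellow roll at (258,196), diameter 47 mm, position about (659,196.5). The pink ring at (373,224) is clear of the finger by about 20 mm.

```bash
python3 -m crank '{"slide":[[1,30,2],[1,60,2],[1,80,2],[1,90,2],[1,96,2],[1,96,2]],"twist":[0,0,0,0,0,0]}' 0.85
python3 go.py 659 196.5 69
python3 -m crank '{"slide":[[0,0,0],[0,0,0],[0,0,0],[0,0,0],[0,0,0],[0,0,0]],"twist":[0,0,0,0,0,0]}' 0.35
python3 -m crank '{"slide":[[0,-15,0],[0,-55,0],[0,-100,0],[0,-100,0],[0,-100,0]],"twist":[0,0,0,0,0]}'
python3 - <<'E'
from m import *
snap('wrist','w6.png')
E
python3 go.py 528 28 169

```

```text
time_s: 9.72
position: [660.1, 196.7, 70.4]
orientation: [-1.555, 0.259, -0.26]
wrist_force: [0.7, 0.6, 0.0]
width: 74.8
t 9.72 pos [660.1 196.7  70.4] w 74.8 F [0.7 0.6 0. ] slide [-1.   1.4 -0.6] 
 [[0.946, 0.0, 0.325], [-0.325, 0.0, 0.946], [0.0, -1.0, 0.0]] [ 0.12  0.69  1.41 -0.    1.04 -1.12]
time_s: 10.48
position: [660.1, 196.8, 70.6]
orientation: [-1.555, 0.259, -0.26]
wrist_force: [-0.7, -0.1, 4.0]
width: 46.7
time_s: 11.1
position: [659.4, 196.7, 169.8]
orientation: [-1.555, 0.26, -0.259]
wrist_force: [-0.4, 0.8, -0.3]
width: 46.7
t 11.15 pos [658.9 196.6 168.7] w 46.5 F [-0.7 -0.6 -0.3] slide [-6.90e+01  1.00e-01 -2.02e+02] 
 [[0.946, -0.002, 0.325], [-0.325, -0.0, 0.946], [-0.002, -1.0, -0.001]] [ 0.12  0.56  1.39 -0.    1.2  -1.12]
```

View pics/w6.png

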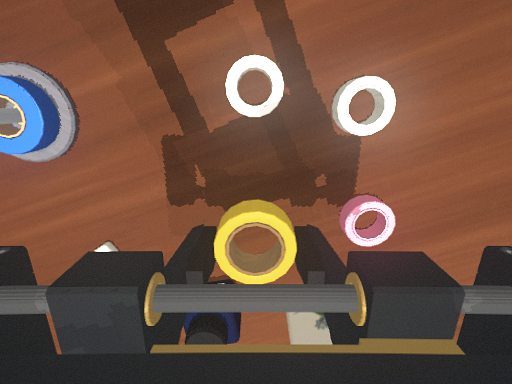

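Yellow is held, hole at (256,247). Moving over the stand.

```bash
python3 -m crank '{"slide":[[-20,0,-58],[-40,0,-115],[-60,0,-175],[-69,0,-202],[-69,0,-202],[-69,0,-202]],"twist":[0,0,0,0,0,0]}'
python3 - <<'E'
from m import *
o=observe();c=snap('wrist','w7.png');print('hole',onz(c,(256,247),o['position'][2]-70.5+20))
c=snap('side','s7.png');i=c['pixels'][:,:,::-1];cv2.imwrite('pics/sz7.png',cv2.resize(i[140:240,210:330],None,fx=6,fy=6,interpolation=cv2.INTER_NEAREST))
E
python3 go.py 528 28 99

```

```text
time_s: 11.9
position: [529.1, 28.6, 169.4]
orientation: [-1.555, 0.261, -0.259]
wrist_force: [0.2, -0.6, -0.1]
width: 46.9
hole [527.67850117  30.05725671 118.94390258]
t 12.0 pos [529.5  29.  169.7] w 46.6 F [ 0.9  0.2 -1.4] slide [-1.1 70.7 -1.4] 
 [[0.946, -0.0, 0.324], [-0.324, 0.0, 0.946], [-0.0, -1.0, 0.0]] [-0.17  0.24  1.82  0.    1.07 -1.41]
```

View pics/w7.png

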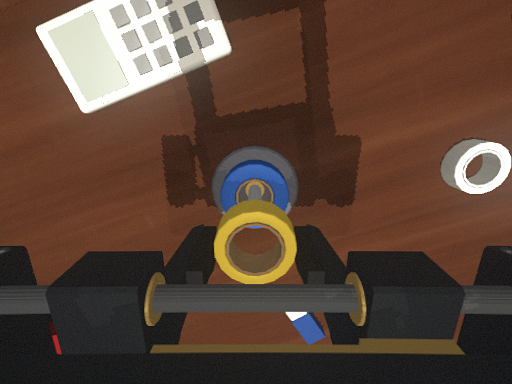

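View pics/sz7.png

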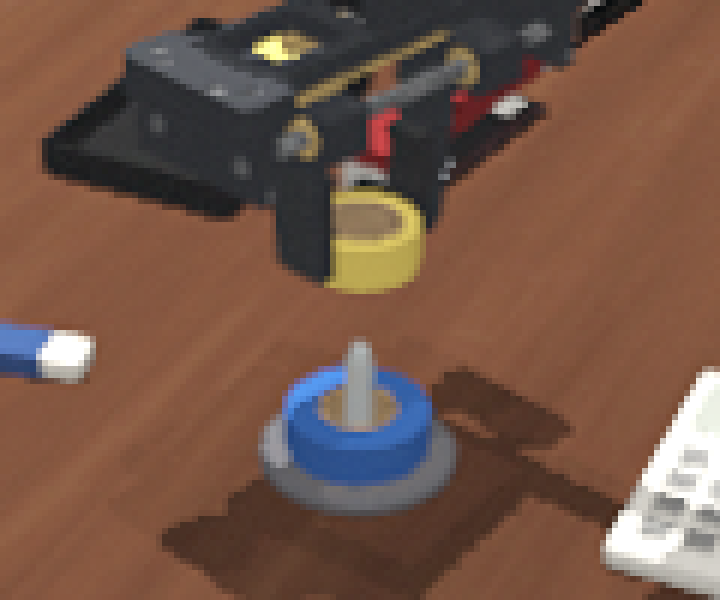

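```bash
python3 -m crank '{"slide":[[0,15,-1.5],[0,30,-1.5],[0,45,-1.5],[0,56,-1.5],[0,64,-1.5],[0,69,-1.5],[0,70.5,-1.5],[0,70.5,-1.5]],"twist":[0,0,0,0,0,0,0,0]}'
python3 go.py 528 28 98.5

```

```text
time_s: 13.0
position: [528.7, 26.7, 99.8]
orientation: [-1.555, 0.259, -0.26]
wrist_force: [-0.3, 1.3, 0.0]
width: 46.6
t 13.0 pos [528.7  26.7  99.8] w 46.6 F [-0.3  1.3  0. ] slide [-1.1  1.3  1. ] 
 [[0.946, 0.001, 0.325], [-0.325, -0.0, 0.946], [0.001, -1.0, 0.0]] [-0.17  0.36  1.85  0.    0.93 -1.41]
```

```bash
python3 -m crank '{"slide":[[0,1,0],[0,1,0],[0,1,0]],"twist":[0,0,0]}'; python3 -m crank '{"slide":[[0,0,0],[0,0,0],[0,0,0],[0,0,0]],"twist":[0,0,0,0]}' 0.85;  python3 -m crank '{"slide":[[0,-20,0],[0,-60,0],[0,-120,0],[0,-120,0],[0,-120,0],[0,-120,0]],"twist":[0,0,0,0,0,0]}'
python3 - <<'E'
from m import *
c=snap('side','s8.png');i=c['pixels'][:,:,::-1];cv2.imwrite('pics/sz8.png',cv2.resize(i[150:240,210:330],None,fx=6,fy=6,interpolation=cv2.INTER_NEAREST))
snap('wrist','w8.png')
E
```

```text
time_s: 13.38
position: [528.6, 26.7, 98.7]
orientation: [-1.555, 0.259, -0.26]
wrist_force: [0.1, -0.4, -0.9]
width: 46.9
time_s: 13.88
position: [528.5, 26.7, 98.6]
orientation: [-1.555, 0.26, -0.26]
wrist_force: [0.9, -0.1, -0.0]
width: 74.8
time_s: 14.62
position: [527.5, 26.9, 216.8]
orientation: [-1.555, 0.262, -0.257]
wrist_force: [0.1, -0.1, 0.7]
width: 75.2
```

View pics/sz8.png

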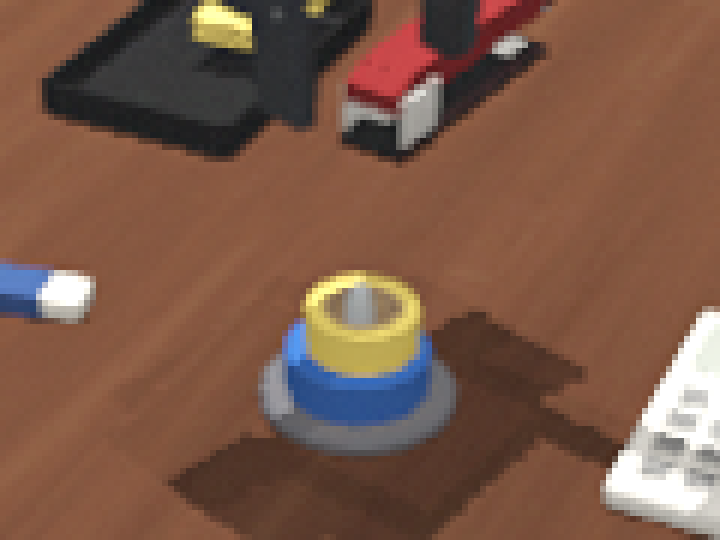

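View pics/w8.png

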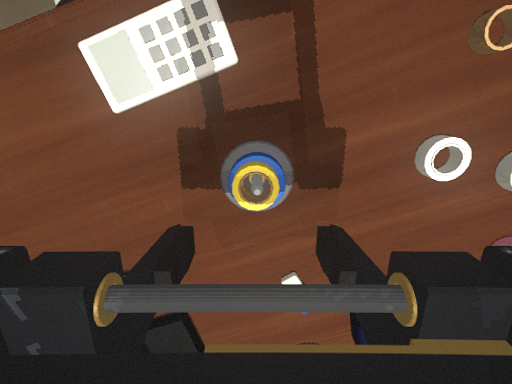

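View pics/s8.png

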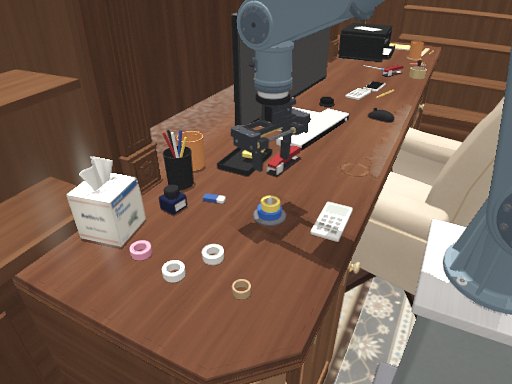

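The stack is flat: yellow on blue on the foot, with the post showing in the hole (270,206 in the side view). The gripper is clear and the core is still at (242,289).

```bash
python3 -c "
from rig import sign_off
print(sign_off())"
```

```text
the job is handed in; nothing more can be done
None
```

Both rolls are on the post in the order asked: the blue roll went on first, down to the foot, and the yellow roll lies flat on top of it. I handed the job in at about 15 s; sign-off gives no verdict.

- **Stack:** the last side and wrist pictures show the foot, blue and yellow stacked level, with the post through the holes. The gripper was about 120 mm clear above.
- **Everything else:** the empty core is still where it lay in the side picture, and the look-alike rings were not touched.
- **Forces:** the highest wrist force reading I saw was about 7 N, while closing on the blue roll.
- **Measurements:** the top and wrist cameras agreed to about 2 mm. The rough side-camera estimate for the yellow roll was off by about 17 mm, so I did not use it. No other check disagreed.

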